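# Clamp an armrest board in the upholsterer's fixture

### The job

Push the loose armrest board across the fixture until its long edge lies flush against the wooden stop rail, with both toggle clamps still open. Then throw the handle of each of the two toggle clamps over until it snaps down past dead centre, so that both rubber feet hold the board tight against the fixture and the rail. Only push with the fingertips: do not pick up the board, and leave the other things on the fixture and the bench where they are.

Things in the scene. Friction and masses are not known exactly. Their poses are not given: they have to be found in the camera images.
- jig: holding fixture: 18 mm white-faced base board fixed to the bench, 340 mm along x, y from -190 to +170 mm; origin on the bench below it, z up. A wooden stop rail 260 mm long, 15 wide, 12 high stands on it along x, its face at y = +30 mm looking to -y, to the armrest board. Both clamps are screwed down behind it, pivots at y = +75 mm, raised bars leaning to the board.
- board_mid (a point): centre (half-way up) of the loose armrest board, plain plywood, 240 x 90 x 15 mm with corners rounded to 20 mm, four tee nuts let in flush on top; about 0.2 kg; it lies flat on the fixture's base board (top 33 mm above the bench), 30 to 60 mm short of the rail and a little askew. Axes: x along its length, z up, +y towards the rail.
- edge_near (a point): point half-way up the board's long edge that faces the rail, 90 mm from its middle towards -x of the board
- edge_far (a point): point half-way up the board's long edge that faces the rail, 90 mm from its middle towards +x of the board
- grip_a (a point): middle of the black grip (bar 90 x 20 x 14 mm) of the handle of clamp a, on the fixture's -x half, nearer the robot base; 90 mm from the handle's pivot. z: along the handle to its free end. x: square to the grip's broad face, the way the handle is thrown to lock (away from the board, then down). Open: handle upright, point 149 mm above the bench. Locked: handle level, point 78 mm above the bench, 139 mm behind the rail's face.
- handle_a (a joint): angle (rad) of handle a against the clamp bar that carries it; the handle turns about 85 degrees in the room. 0 = open, 2.41 = dead centre, 2.53 = locked at its stop. Swings lightly (past 1.0 it may drop by its own weight) until the foot meets the board at about 2.0; then it stiffens, to 5 to 10 N at the grip, up to dead centre and snaps from there to its stop. Let go before, it springs back.
- foot_a: rubber foot of clamp a, 17 mm across, on a sprung spindle at the end of its steel bar; origin at the centre of its underside, z up the spindle. Open, it is raised clear of the board, about 100 mm above the bench; locking brings it down on the board 20 mm in from the rail, pressing with about 12 N.
- grip_b (a point): middle of the black grip (bar 90 x 20 x 14 mm) of the handle of clamp b, on the fixture's +x half, farther out; 90 mm from the handle's pivot. z: along the handle to its free end. x: square to the grip's broad face, the way the handle is thrown to lock (away from the board, then down). Open: handle upright, point 149 mm above the bench. Locked: handle level, point 78 mm above the bench, 139 mm behind the rail's face.
- handle_b (a joint): angle (rad) of handle b against the clamp bar that carries it; the handle turns about 85 degrees in the room. 0 = open, 2.41 = dead centre, 2.53 = locked at its stop. Swings lightly (past 1.0 it may drop by its own weight) until the foot meets the board at about 2.0; then it stiffens, to 5 to 10 N at the grip, up to dead centre and snaps from there to its stop. Let go before, it springs back.
- foot_b: rubber foot of clamp b, 17 mm across, on a sprung spindle at the end of its steel bar; origin at the centre of its underside, z up the spindle. Open, it is raised clear of the board, about 100 mm above the bench; locking brings it down on the board 20 mm in from the rail, pressing with about 12 N.
- spool: small white thread spool standing on the fixture between the two clamps, 28 mm across, 34 mm tall; a bystander, origin at its underside
- tack_tin: small round steel dish standing on the fixture outside clamp a's handle, 48 mm across, 22 mm tall; a bystander, origin at its underside
- hammer: tack hammer lying on the bench right of the fixture, 270 mm long, about 30 mm high; a bystander, origin at its underside
- pincers: pincers lying on the bench right of the fixture, 170 mm long, 16 mm high; a bystander, origin at its underside
- stapler: pneumatic staple gun lying on its side on the bench left of the fixture, 230 x 100 mm, 42 mm high; a bystander, origin at its underside
- staple_box: white carton standing on the bench beyond and left of the fixture, 55 x 75 mm, 140 mm tall; a bystander, origin at its underside
- twine: blue twine spool standing on the bench left of the fixture, 60 mm across, 55 mm tall; a bystander, origin at its underside
There are look-alikes about, which are no part of the job. There is more than one size of the part that bears board_mid; the job needs the largest.

How it is judged:
By the outcome, as a careful person would: the job done as asked, in the order asked, and still so for the second after the job is handed in, with the robot touching nothing.
It also fails if it takes over 50 s, if anything falls off the work surface, if the arm or the gripper's body presses on something with over 40 N, if the wrist force passes 120 N, or if a joint passes its speed limit or range.

### The arm

A 7-joint arm with a two-finger parallel gripper is mounted at the origin on the work surface. World frame = base frame: x ahead of the robot, y to its left, z up, the work surface at z = 0. Lengths are in m, angles in rad, forces in N, time in s.
With the tool pointing down it reaches from about 0.4 to 0.875 m from the base axis. Payload 19.3 kg.
Tool frame: the origin (TCP) lies midway between the tips of the shut fingers; the grasp point (between the pads) lies bot.grip_point_offset behind it (bot.grip_point_offset is the distance from the TCP to the grasp point, in m); y points along the fingers, z is the direction in which the jaws open and shut, and the axes are right-handed (so a half turn about y gives the same grasp; the last joint's range is limited). The gripper opens to 85 mm and grips with 20 to 120 N. Pads are 22 mm wide; open, the fingers measure 114 mm over their backs; the gripper's body (76 mm by 85 mm) begins 54 mm behind the grasp point. The pads swing forward as they close: fully open they stand 13 mm farther back than shut.
Start: joints at [-1.197, 0.521, -0.036, 1.599, 0.021, 1.021, -0.113], TCP at [0.268, 0.564, 0.231] pointing down, gripper open.
Joint ranges: [-2.91, 2.91], [-0.3, 2.13], [-1.5, 1.42], [0.17, 2.43], [-1.26, 4.41], [0.16, 1.93], [-2.52, 2.52]. Speed limits (rad/s): [1.89, 1.89, 2.39, 2.39, 3.01, 3.01, 3.01].

### API

Orientations are given as a unit quaternion [w, x, y, z].
In Python, from bench import bot gives the robot as it stands. The module is installed in compiled form; this text tells all that it offers.
- The arm moves only by the shell command python3 -m jog 'ROWS' [OPENING] [FORCE]. ROWS is JSON, a list of rows, each a list of 6 numbers: the shift along the tool's x, y, z each as a share of 4 cm, from -1 to 1, then the turn, a rotation vector about the tool's x, y, z each as a share of 0.1 rad, from -1 to 1. In form: [[dx, dy, dz, ax, ay, az], ...]. A call has 1 to 10 rows; each row shifts and turns the commanded pose from where the row before left it, along the tool's axes as they then stand; what a row does not reach is not made up. A row lasts 1/8 s, in which the tool goes at most 62.5 mm and 10.7 degrees, less where a joint would pass 70% of its speed; a pose out of reach is approached as far as the arm can. A call with a number of a shift or a turn outside -1 to 1 is refused whole. A call with a gripper value outside its range is refused whole. OPENING is the gripper command: -1 is fully open, 1 is shut, values between are in proportion, set as the call begins (- or left out, the last holds). The fingers move at their own pace and stop on an object; FORCE is the grip in N (left out, the last holds). Time passes only in rows, so rows that do not move let the fingers close. It gives the time, the measured TCP pose, the force and the opening at its end, in the units of the state.
- bot.read_state(): the state, without advancing time (a new reading comes with each control period).
- bot.get_image(name): name is "scene" or "side" or "wrist"; returns a dict with "image" (480x640x3 uint8, red, green, blue), "camera_matrix" (3x3 intrinsics, pixels), "R" (3x3) and "t" (3): a world point X has camera coordinates R X + t. Camera axes: x right, y down, z forward; pixel columns grow to the right and rows downward; lengths in m; the calibration is good to about 2 mm. The wrist camera is an equidistant fisheye: a pixel r from the principal point sees the ray r / f radians off the axis. A picture is of the moment at which its call begins. There is no depth.
- bot.close_job(): hands the job in, once; it reports no verdict.
The state is a dict: "time": time; "joint_pos": joint angles; "dq": joint speeds; "tau": joint torques, N m; "tcp_pos": TCP position; "orientation": TCP orientation; "contact_force": force on the tool from outside, world axes, zero at the start; "torque": the same for the moment, N m; "gripper_width": finger opening in m.
Only numpy, scipy, OpenCV 4.12 (cv2) and the standard library are available. Lean on these libraries where they do the work, as an engineer would, in place of code of your own. Each camera call takes 0.05 s, during which the arm holds its last target.

## Working session

There is one attempt and no reset: what is moved stays moved. The work goes in short steps, Python scripts to look and compute and a shell command to move; the robot and the scene stay as the last step left them, time stands still between calls to the robot, and variables do not carry over. Pictures are saved under pics/ and viewed, and the job is handed in when it is done.

```bash
mkdir -p pics; cat > h.py <<'E'
import numpy as np, cv2
from bench import bot
from scipy.spatial.transform import Rotation as Ro
def snap(n,f):
    d=bot.get_image(n); cv2.imwrite('pics/'+f,cv2.cvtColor(d['image'],cv2.COLOR_RGB2BGR)); 
    np.savez('pics/'+f+'.npz',**d); return d
def proj(d,X):
    c=d['R']@np.array(X,float)+d['t']; p=d['camera_matrix']@c; return p[:2]/p[2]
def ray(d,u,v):
    o=-d['R'].T@d['t']; r=d['R'].T@np.linalg.inv(d['camera_matrix'])@np.array([u,v,1.]); return o,r/np.linalg.norm(r)
def onz(d,u,v,z):
    o,r=ray(d,u,v); return o+r*(z-o[2])/r[2]
def Rt():
    q=bot.read_state()['orientation']; return Ro.from_quat([q[1],q[2],q[3],q[0]]).as_matrix()
E
python3 - <<'E'
from h import *
for n in ['scene','side','wrist']:
    d=snap(n,n+'0.png'); print(n,d['R'].round(3).tolist(),d['t'].round(3),d['camera_matrix'].round(1).tolist())
s=bot.read_state(); print(s); print(Rt().round(3), bot.grip_point_offset)
E
```

```text
scene [[-0.348, 0.937, -0.002], [0.509, 0.187, -0.84], [-0.787, -0.294, -0.543]] [ 0.143 -0.117  1.693] [[458.4, 0.0, 317.4], [0.0, 458.4, 241.5], [0.0, 0.0, 1.0]]
side [[0.906, -0.424, 0.001], [-0.31, -0.662, -0.683], [0.29, 0.618, -0.731]] [-0.379  0.233  1.149] [[492.7, 0.0, 315.8], [0.0, 492.7, 243.5], [0.0, 0.0, 1.0]]
wrist [[0.429, 0.903, 0.0], [0.869, -0.413, 0.272], [0.246, -0.116, -0.962]] [-0.625 -0.035  0.379] [[371.6, 0.0, 324.3], [0.0, 371.6, 244.9], [0.0, 0.0, 1.0]]
{'time': 0.15, 'joint_pos': array([-1.19723809,  0.52180178, -0.03633486,  1.59989168,  0.02122417,
        1.02108595, -0.11277889]), 'dq': array([-7.56112054e-04, -1.99991433e-03,  1.70739749e-03, -2.23750421e-03,
       -7.05028800e-05, -1.10697839e-03,  1.88043952e-03]), 'tau': array([ 1.25809573e-03, -9.27390933e+01,  1.98025413e+00, -3.70057333e+01,
        1.78616942e-02,  6.25361790e-03, -5.74937235e-05]), 'tcp_pos': array([0.26825579, 0.56422287, 0.23089956]), 'orientation': array([-0.68949395,  0.69005535, -0.15563615,  0.15556059]), 'contact_force': array([ 0.00323487, -0.78199548,  0.33018602]), 'torque': array([-0.02624059, -0.0334245 ,  0.01926674]), 'gripper_width': 0.08568198903389249}
[[ 0.903 -0.     0.429]
 [-0.429 -0.001  0.903]
 [ 0.    -1.    -0.001]] 0.0187
```

View pics/scene0.png

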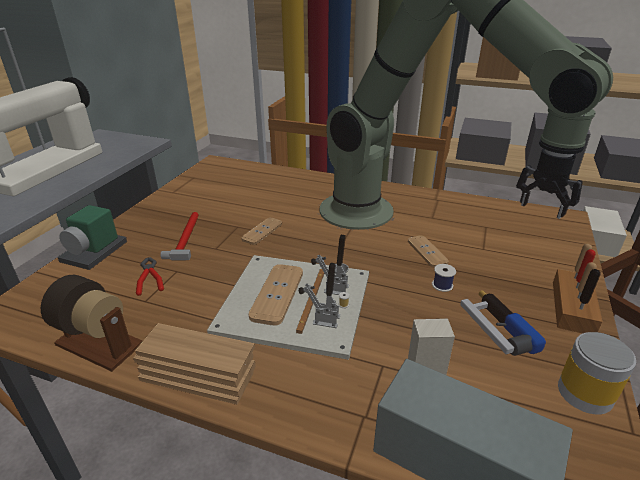

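View pics/side0.png

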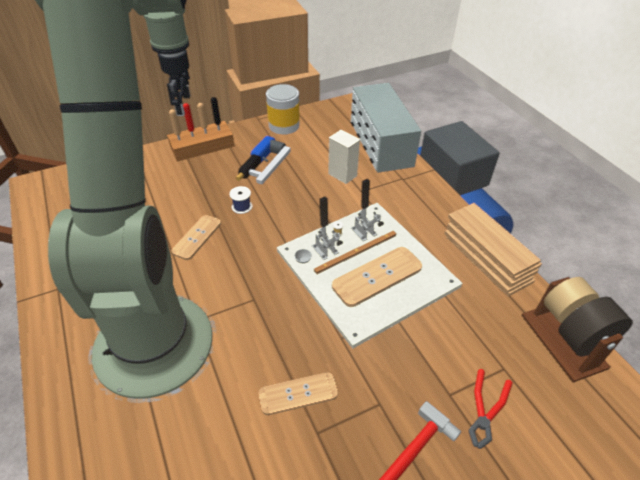

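View pics/wrist0.png

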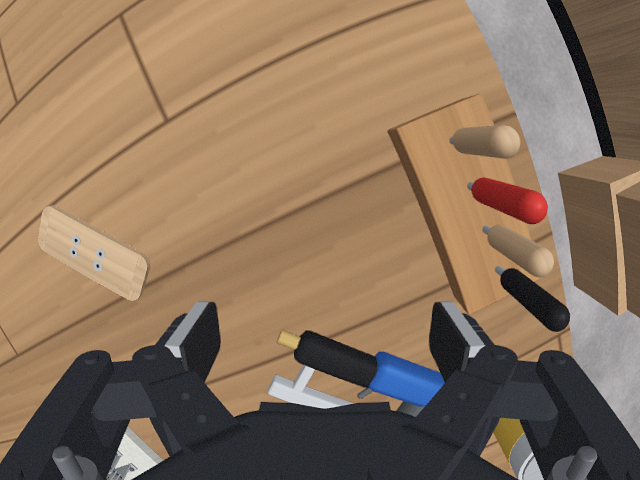

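The fixture is near (290,305) in scene and (370,265) in side. The big board lies on it, and the two small look-alikes lie on the bench. I'll enlarge both views.

```bash
python3 - <<'E'
import cv2
a=cv2.imread('pics/scene0.png')[225:365,200:380]; cv2.imwrite('pics/sc0.png',cv2.resize(a,None,fx=4.2,fy=4.2,interpolation=cv2.INTER_CUBIC))
a=cv2.imread('pics/side0.png')[170:350,265:475]; cv2.imwrite('pics/sd0.png',cv2.resize(a,None,fx=3.3,fy=3.3,interpolation=cv2.INTER_CUBIC))
E
```

```text
(no output)
```

View pics/sc0.png

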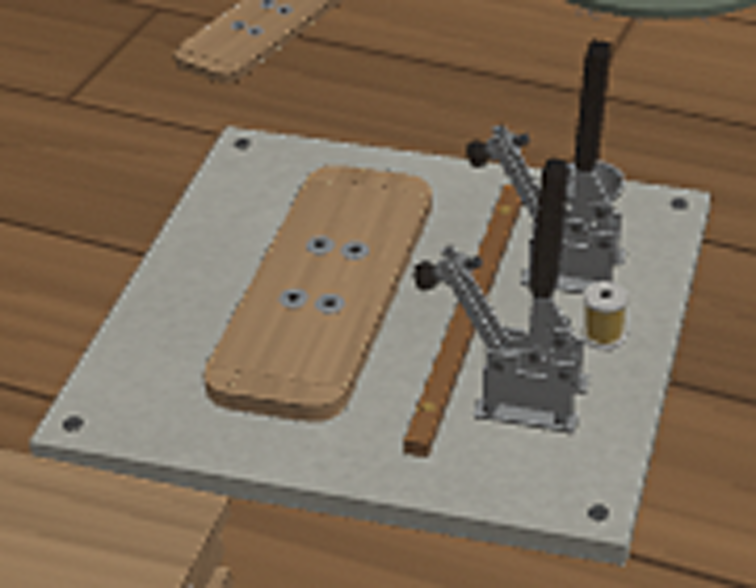

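View pics/sd0.png

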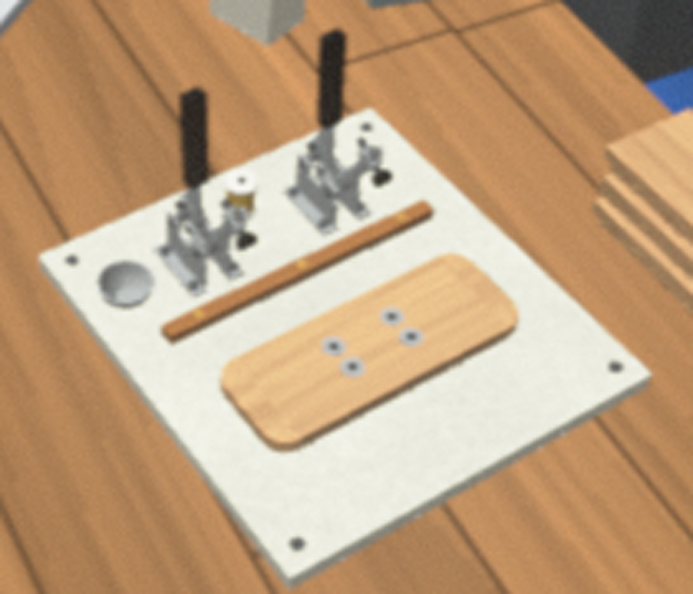

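```bash
cat > m.py <<'E'
from h import *
def rigid(A,B):
    a=A.mean(0);b=B.mean(0);H=(A-a).T@(B-b);th=np.arctan2(H[0,1]-H[1,0],H[0,0]+H[1,1])
    R=np.array([[np.cos(th),-np.sin(th)],[np.sin(th),np.cos(th)]]); return R,b-R@a,th
E
python3 - <<'E'
from m import *
L=np.array([[-.17,-.19],[-.17,.17],[.17,.17],[.17,-.19]])
S=np.load('pics/scene0.png.npz'); D=np.load('pics/side0.png.npz')
S=dict(S);D=dict(D)
sc=lambda x,y:(200+(x+.5)/4.2-.5,225+(y+.5)/4.2-.5)
sd=lambda x,y:(265+(x+.5)/3.3-.5,170+(y+.5)/3.3-.5)
P1=np.array([onz(S,*sc(*p),.018)[:2] for p in [(228,128),(710,193),(628,550),(32,445)]])
P2=np.array([onz(D,*sd(*p),.018)[:2] for p in [(290,580),(40,257),(372,108),(650,376)]])
for P in (P1,P2,(P1+P2)/2):
    R,t,th=rigid(L,P); print(t,th,'res',((P-(L@R.T+t))*1000).round(1).tolist())
np.savez('jig.npz',R=R,t=t,th=th)
J=lambda p:((np.array(p)-t)@R)*1000
n1=[J(onz(S,*sc(*p),.033)[:2]) for p in [(319,244),(355,250),(293,298),(329,303)]]
n2=[J(onz(D,*sd(*p),.033)[:2]) for p in [(334,346),(352,367),(391,317),(411,337)]]
print(np.round(n1,1),np.round(n2,1),np.mean(n1,0),np.mean(n2,0))
# rail face edge (top z=.030), ends
print('rail S',[J(onz(S,*sc(*p),.030)[:2]).round(1) for p in [(503,188),(405,445)]],'D',[J(onz(D,*sd(*p),.030)[:2]).round(1) for p in [(172,337),(432,213)]])
# board outline far edges S/D at z=.033
print('bd S right edge',[J(onz(S,*sc(*p),.033)[:2]).round(1) for p in [(420,225),(355,375)]],'left',[J(onz(S,*sc(*p),.033)[:2]).round(1) for p in [(285,215),(218,355)]])
print('bd D top edge',[J(onz(D,*sd(*p),.033)[:2]).round(1) for p in [(255,350),(415,268)]],'bot',[J(onz(D,*sd(*p),.033)[:2]).round(1) for p in [(320,435),(495,340)]])
# grips: mid axis
for nm,s,e in [('a',(590,105),(195,138)),('b',(548,228),(332,78))]:
    o1,r1=ray(S,*sc(*s));o2,r2=ray(D,*sd(*e))
    A=np.stack([r1,-r2],1);k=np.linalg.lstsq(A,o2-o1,rcond=None)[0];p=o1+r1*k[0];q=o2+r2*k[1]
    print(nm,p,q,J(((p+q)/2)[:2]))
for nm,s,e in [('spool',(605,292),(242,180)),]:
    print(nm,J(onz(S,*sc(*s),.052)[:2]),J(onz(D,*sd(*e),.052)[:2]))
print('tin',J(onz(D,*sd(126,283),.04)[:2]))
E
```

```text
[0.56300291 0.00158348] 0.12462199657211726 res [[0.0, 1.7], [0.2, -2.3], [0.8, -0.9], [-1.1, 1.6]]
[ 0.55740341 -0.0028608 ] 0.12003623794524747 res [[0.6, 0.6], [0.9, -1.8], [0.7, -0.2], [-2.2, 1.5]]
[ 0.56020316 -0.00063863] 0.12232905638130456 res [[0.3, 1.1], [0.6, -2.1], [0.7, -0.6], [-1.6, 1.5]]
[[-31.6 -72.9]
 [-30.9 -47.9]
 [ 25.4 -72.1]
 [ 24.9 -48.2]] [[-31.7 -47. ]
 [-32.3 -71. ]
 [ 23.2 -46.9]
 [ 23.9 -71.3]] [ -3.06643011 -60.26808709] [ -4.20513473 -59.06195232]
rail S [array([-124.2,   30.5]), array([134.1,  32.3])] D [array([-131. ,   28.7]), array([123.1,  27.3])]
bd S right edge [array([-66.8, -13.2]), array([ 86.1, -12.4])] left [array([ -56.7, -105. ]), array([ 87.9, -99.6])]
bd D top edge [array([-85.4, -18.1]), array([ 71.1, -16. ])] bot [array([ -90.1, -109.8]), array([  76.9, -108.1])]
a [0.48433159 0.09123244 0.14913037] [0.48351379 0.09235035 0.14980819] [-64.43173125 101.04737283]
b [0.61245225 0.1076454  0.14913982] [0.61159043 0.10880296 0.14972697] [ 64.71484595 101.72622097]
spool [ -3.07410006 124.25311059] [ -1.87855291 125.26574227]
tin [-136.74593313   87.82071283]
```

```bash
cat > plan.py <<'E'
from m import *
import sys
j=np.load('jig.npz'); JR,Jt,Jth=j['R'],j['t'],float(j['th'])
def W(x,y,z): # jig mm -> world
    p=JR@np.array([x,y])/1000+Jt; return np.array([p[0],p[1],z/1000])
def Jg(P): q=(np.array(P[:2])-Jt)@JR*1000; return np.array([q[0],q[1],P[2]*1000])
def stat():
    s=bot.read_state(); print('t',round(s['time'],2),'jig',Jg(s['tcp_pos']).round(1),'F',(JR.T@s['contact_force'][:2]).round(1),round(float(s['contact_force'][2]),1),'w',round(s['gripper_width']*1000,1),'yaw x',np.degrees(np.arctan2(Rt()[1,0],Rt()[0,0])).round(1),'tilt',Rt()[:,1].round(3))
def rows(wp,yaw=0.):
    """yaw: total world turn about tool y (rad); straight to world wp"""
    R=Rt();p=bot.read_state()['tcp_pos'];d=wp-p
    n=max(int(np.ceil(np.linalg.norm(d)/.038)),int(np.ceil(abs(yaw)/.1)))
    out=[]
    for i in range(n):
        s=R.T@d/n/.04; out.append([*s.round(2),0,round(yaw/n/.1,2),0]); R=R@Ro.from_rotvec([0,yaw/n,0]).as_matrix()
    print(out)
E
python3 - <<'E'
from plan import *
stat()
p=bot.read_state()['tcp_pos']
th=np.arctan2(Rt()[1,0],Rt()[0,0]); tgt=Jth+np.pi/2-np.pi
rows(W(-3.5,-138,250),-(tgt-th))
S=dict(np.load('pics/scene0.png.npz'));D=dict(np.load('pics/side0.png.npz'))
sc=lambda x,y:(200+(x+.5)/4.2-.5,225+(y+.5)/4.2-.5)
sd=lambda x,y:(265+(x+.5)/3.3-.5,170+(y+.5)/3.3-.5)
for nm,s,e in [('a top',(599,45),(194,94)),('a bot',(587,165),(196,184)),('b top',(556,163),(333,35)),('b bot',(541,293),(331,125)),('foot a',(478,152),(248,240)),('foot b',(426,273),(382,178))]:
    o1,r1=ray(S,*sc(*s));o2,r2=ray(D,*sd(*e))
    A=np.stack([r1,-r2],1);k=np.linalg.lstsq(A,o2-o1,rcond=None)[0];q=(o1+r1*k[0]+o2+r2*k[1])/2
    print(nm,Jg(q).round(1))
E
```

```text
t 0.15 jig [-220.8  596.3  230.9] F [-0.1 -0.8] 0.3 w 85.7 yaw x -25.4 tilt [-0.    -0.001 -1.   ]
[[np.float64(0.69), np.float64(-0.02), np.float64(-0.6), 0, np.float64(0.48), 0], [np.float64(0.72), np.float64(-0.02), np.float64(-0.57), 0, np.float64(0.48), 0], [np.float64(0.74), np.float64(-0.02), np.float64(-0.53), 0, np.float64(0.48), 0], [np.float64(0.77), np.float64(-0.02), np.float64(-0.49), 0, np.float64(0.48), 0], [np.float64(0.79), np.float64(-0.02), np.float64(-0.46), 0, np.float64(0.48), 0], [np.float64(0.81), np.float64(-0.02), np.float64(-0.42), 0, np.float64(0.48), 0], [np.float64(0.83), np.float64(-0.02), np.float64(-0.38), 0, np.float64(0.48), 0], [np.float64(0.85), np.float64(-0.02), np.float64(-0.34), 0, np.float64(0.48), 0], [np.float64(0.86), np.float64(-0.02), np.float64(-0.3), 0, np.float64(0.48), 0], [np.float64(0.87), np.float64(-0.02), np.float64(-0.26), 0, np.float64(0.48), 0], [np.float64(0.89), np.float64(-0.02), np.float64(-0.22), 0, np.float64(0.48), 0], [np.float64(0.9), np.float64(-0.02), np.float64(-0.17), 0, np.float64(0.48), 0], [np.float64(0.9), n
[... 167 characters left out ...]
loat64(-0.02), np.float64(-0.04), 0, np.float64(0.48), 0], [np.float64(0.91), np.float64(-0.02), np.float64(0.0), 0, np.float64(0.48), 0], [np.float64(0.91), np.float64(-0.02), np.float64(0.04), 0, np.float64(0.48), 0], [np.float64(0.91), np.float64(-0.02), np.float64(0.09), 0, np.float64(0.48), 0], [np.float64(0.9), np.float64(-0.02), np.float64(0.13), 0, np.float64(0.48), 0], [np.float64(0.89), np.float64(-0.02), np.float64(0.17), 0, np.float64(0.48), 0], [np.float64(0.89), np.float64(-0.02), np.float64(0.22), 0, np.float64(0.48), 0]]
a top [-65.1 104.3 193.1]
a bot [-64.7  99.5 102.4]
b top [ 62.4 104.3 193.2]
b bot [ 65.4  98.2 101.5]
foot a [-63.5  28.2 101.9]
foot b [ 63.2  27.8 101.6]
```

```bash
python3 -m jog '[[0.69,-0.5,-0.6,0,0.48,0],[0.72,-0.3,-0.57,0,0.48,0],[0.74,-0.2,-0.53,0,0.48,0],[0.77,0,-0.49,0,0.48,0],[0.79,0,-0.46,0,0.48,0],[0.81,0,-0.42,0,0.48,0],[0.83,0,-0.38,0,0.48,0],[0.85,0,-0.34,0,0.48,0],[0.86,0,-0.3,0,0.48,0],[0.87,0,-0.26,0,0.48,0]]' -1; python3 -m jog '[[0.89,0,-0.22,0,0.48,0],[0.9,0,-0.17,0,0.48,0],[0.9,0,-0.13,0,0.48,0],[0.91,0,-0.09,0,0.48,0],[0.91,0,-0.04,0,0.48,0],[0.91,0,0,0,0.48,0],[0.91,0,0.04,0,0.48,0],[0.91,0,0.09,0,0.48,0],[0.9,0,0.13,0,0.48,0],[0.89,0.0,0.17,0,0.48,0]]'; python3 -c "
from plan import *
stat()
th=np.arctan2(Rt()[1,0],Rt()[0,0]); tgt=Jth-np.pi/2
rows(W(-3.5,-138,60),-(tgt-th))"
```

```text
time: 1.4
tcp_pos: [0.414, 0.2283, 0.2713]
orientation: [-0.633, 0.633, -0.316, 0.316]
contact_force: [-0.5, 0.3, 0.6]
gripper_width: 0.0856
time: 2.65
tcp_pos: [0.5584, -0.1065, 0.2712]
orientation: [-0.54, 0.54, -0.457, 0.457]
contact_force: [0.8, 0.1, 0.1]
gripper_width: 0.0858
t 2.65 jig [ -14.7 -104.9  271.2] F [ 0.8 -0. ] 0.1 w 85.8 yaw x -80.5 tilt [-0.  0. -1.]
[[np.float64(0.14), np.float64(0.88), np.float64(0.04), 0, np.float64(0.07), 0], [np.float64(0.14), np.float64(0.88), np.float64(0.04), 0, np.float64(0.07), 0], [np.float64(0.14), np.float64(0.88), np.float64(0.04), 0, np.float64(0.07), 0], [np.float64(0.14), np.float64(0.88), np.float64(0.04), 0, np.float64(0.07), 0], [np.float64(0.14), np.float64(0.88), np.float64(0.04), 0, np.float64(0.07), 0], [np.float64(0.14), np.float64(0.88), np.float64(0.05), 0, np.float64(0.07), 0]]
```

```bash
python3 -m jog '[[0.85,0.4,0.25,0,0.45,0],[0,0.9,0,0,0,0],[0,0.9,0,0,0,0],[0,0.9,0,0,0,0],[0,0.9,0,0,0,0],[0,0.8,0,0,0,0],[0,0,0,0,0,0]]'; python3 -c "
from plan import *
stat()
for n in ['scene','side','wrist']: d=snap(n,n+'1.png')
a=cv2.imread('pics/scene1.png')[200:350,180:400]; b=cv2.imread('pics/side1.png')[180:380,265:475]
cv2.imwrite('pics/c1.png',np.vstack([cv2.resize(a,(440,300)),cv2.resize(b,(440,300))]))
"
```

```text
time: 3.52
tcp_pos: [0.5722, -0.1371, 0.0775]
orientation: [-0.529, 0.53, -0.47, 0.467]
contact_force: [0.6, 0.0, -0.5]
gripper_width: 0.0857
t 3.52 jig [  -4.7 -136.9   77.5] F [ 0.6 -0. ] -0.5 w 85.7 yaw x -83.0 tilt [-0.004  0.    -1.   ]
```

View pics/c1.png

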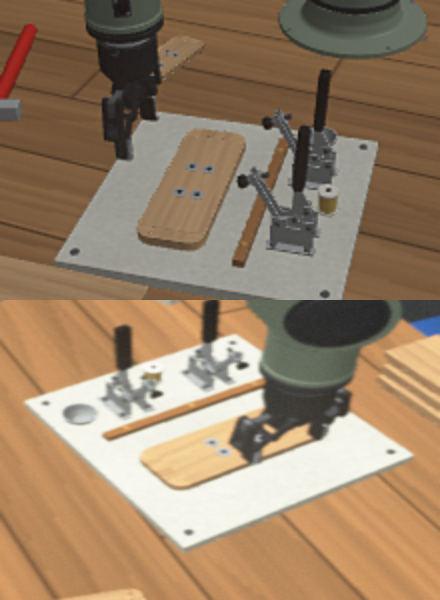

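View pics/wrist1.png

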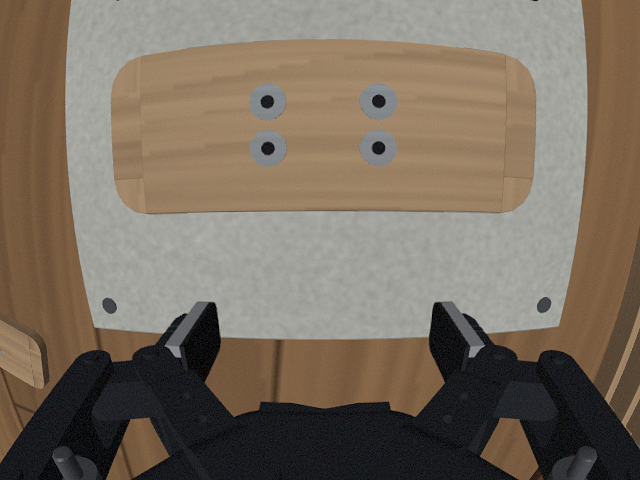

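Wrist view: the board (112–536, rear edge at row 211) is centred and parallel with the fingers. Next I lower the fingers and push along −tool x.

```bash
python3 -m jog '[[0,0.8,0,0,0,0],[0,0.6,0,0,0,0],[0,0.26,0,0,0,0],[0,0,0,0,0,0]]'; python3 -c "
from plan import *
stat()"
python3 -m jog '[[-0.25,0,0,0,0,0],[-0.2,0,0,0,0,0],[-0.15,0,0,0,0,0],[-0.2,0,0,0,0,0],[-0.2,0,0,0,0,0],[-0.2,0,0,0,0,0],[0,0,0,0,0,0]]'; python3 -c "
from plan import *
stat()
d=snap('wrist','wrist2.png')"
```

```text
time: 4.18
tcp_pos: [0.5739, -0.1374, 0.0135]
orientation: [0.53, -0.529, 0.468, -0.469]
contact_force: [-0.3, -1.0, 0.6]
gripper_width: 0.0853
t 4.17 jig [  -3.1 -137.4   13.5] F [-0.4 -1. ] 0.6 w 85.3 yaw x -83.0 tilt [ 0. -0. -1.]
time: 5.05
tcp_pos: [0.5676, -0.0886, 0.0128]
orientation: [0.53, -0.53, 0.469, -0.468]
contact_force: [0.3, 0.1, 0.5]
gripper_width: 0.0852
t 5.05 jig [ -3.4 -88.2  12.8] F [0.3 0. ] 0.5 w 85.2 yaw x -82.9 tilt [-0.     0.001 -1.   ]
```

View pics/wrist2.png

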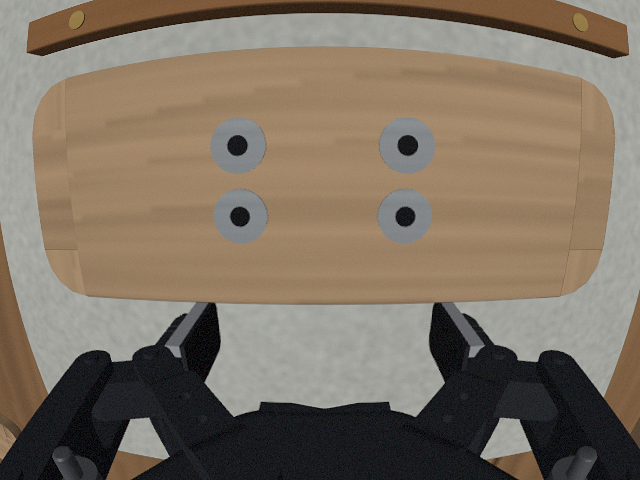

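Both fingertips are at the board's rear edge (row ~300), and the rail (row ~13–50) is still ahead. I continue.

```bash
python3 -m jog '[[-0.15,0,0,0,0,0],[-0.1,0,0,0,0,0],[-0.05,0,0,0,0,0],[0,0,0,0,0,0]]'; python3 -c "
from plan import *
stat()
d=snap('wrist','wrist3.png')"
```

```text
time: 5.6
tcp_pos: [0.5663, -0.0775, 0.0129]
orientation: [-0.53, 0.53, -0.469, 0.468]
contact_force: [0.7, -1.0, -0.1]
gripper_width: 0.0851
t 5.6 jig [ -3.4 -77.1  12.9] F [ 0.6 -1.1] -0.1 w 85.1 yaw x -83.0 tilt [-0.  0. -1.]
```

View pics/wrist3.png

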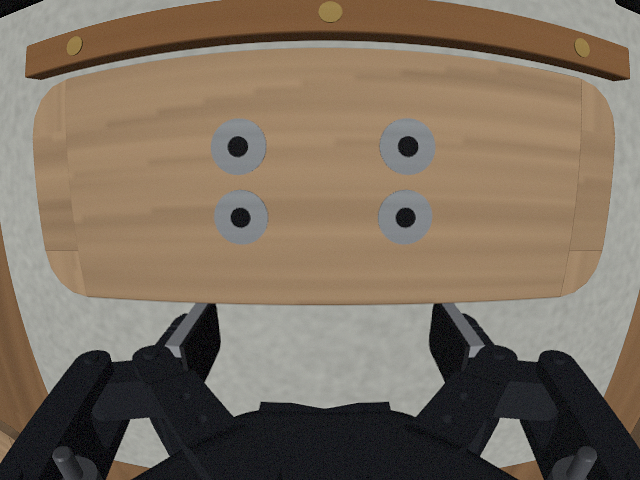

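The gap left to the rail is a few mm. I close in with small steps and watch the force.

```bash
python3 -m jog '[[-0.06,0,0,0,0,0],[-0.04,0,0,0,0,0],[0,0,0,0,0,0]]'; python3 -c "
from plan import *
stat()"; python3 -m jog '[[-0.04,0,0,0,0,0],[-0.03,0,0,0,0,0],[0,0,0,0,0,0]]'; python3 -c "
from plan import *
stat()
d=snap('wrist','wrist4.png')"
```

```text
time: 6.02
tcp_pos: [0.5658, -0.0736, 0.0129]
orientation: [0.53, -0.53, 0.469, -0.469]
contact_force: [-0.1, 0.6, 0.4]
gripper_width: 0.0852
t 6.03 jig [ -3.3 -73.1  12.9] F [0.  0.6] 0.4 w 85.2 yaw x -83.0 tilt [-0.  0. -1.]
time: 6.4
tcp_pos: [0.5656, -0.0711, 0.0129]
orientation: [-0.53, 0.53, -0.469, 0.469]
contact_force: [0.2, -1.9, -0.7]
gripper_width: 0.0854
t 6.4 jig [ -3.3 -70.6  12.9] F [-0.1 -1.9] -0.7 w 85.4 yaw x -83.0 tilt [ 0. -0. -1.]
```

View pics/wrist4.png

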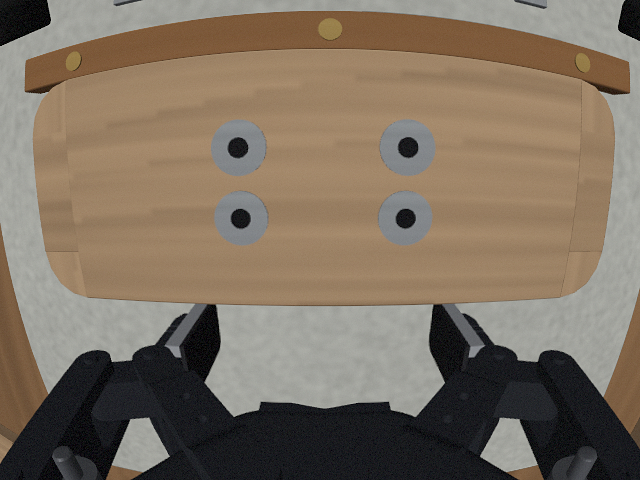

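Nearly or already flush. A bit more push, until the reaction force rises.

```bash
python3 -m jog '[[-0.04,0,0,0,0,0],[-0.03,0,0,0,0,0],[0,0,0,0,0,0],[0,0,0,0,0,0]]'; python3 -c "
from plan import *
stat()
d=snap('wrist','wrist5.png')"
```

```text
time: 6.95
tcp_pos: [0.5655, -0.0709, 0.0132]
orientation: [-0.529, 0.53, -0.468, 0.47]
contact_force: [2.7, -15.9, 0.1]
gripper_width: 0.0855
t 6.95 jig [ -3.3 -70.4  13.2] F [  0.7 -16.1] 0.1 w 85.5 yaw x -83.1 tilt [ 0.001 -0.003 -1.   ]
```

View pics/wrist5.png

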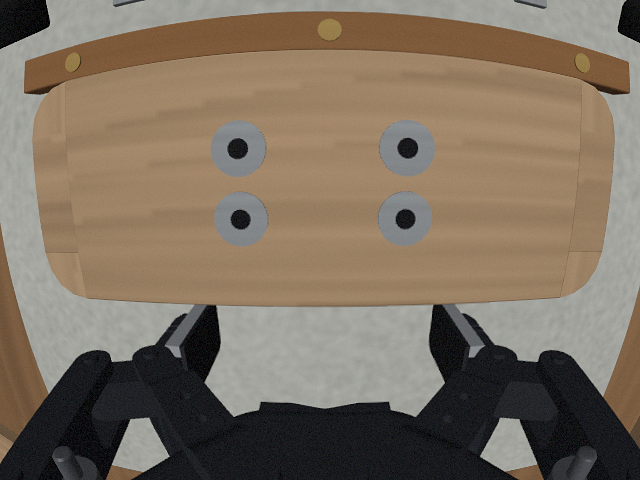

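It is flush: the rail contact takes 16 N along −y and there is no visible gap. I back off, rise and shut the fingers.

```bash
python3 -m jog '[[0.5,0,0,0,0,0],[0.6,0,0,0,0,0],[0,-1,0,0,0,0],[0,-1,0,0,0,0],[0,-1,0,0,0,0],[0,-0.9,0,0,0,0],[0,0,0,0,0,0]]' 1; python3 -c "
from plan import *
stat()
th=np.arctan2(Rt()[1,0],Rt()[0,0]); print(Jth-np.pi/2-th)
rows(W(-64.5,72,170))
for n in ['scene','side','wrist']: d=snap(n,n+'6.png')
a=cv2.imread('pics/scene6.png')[200:350,180:400]; b=cv2.imread('pics/side6.png')[160:360,245:465]
cv2.imwrite('pics/c6.png',np.hstack([cv2.resize(a,(400,273)),cv2.resize(b,(400,364))[:273]]))
"
```

```text
time: 7.88
tcp_pos: [0.5716, -0.1127, 0.1714]
orientation: [0.53, -0.529, 0.468, -0.47]
contact_force: [0.2, -0.6, -0.3]
gripper_width: 0.0001
t 7.88 jig [  -2.4 -112.7  171.4] F [ 0.2 -0.6] -0.3 w 0.1 yaw x -83.0 tilt [ 0.004  0.    -1.   ]
0.0007461578656777768
[[np.float64(-0.77), np.float64(0.0), np.float64(-0.26), 0, 0.0, 0], [np.float64(-0.77), np.float64(0.0), np.float64(-0.26), 0, 0.0, 0], [np.float64(-0.77), np.float64(0.0), np.float64(-0.26), 0, 0.0, 0], [np.float64(-0.77), np.float64(0.0), np.float64(-0.26), 0, 0.0, 0], [np.float64(-0.77), np.float64(0.0), np.float64(-0.26), 0, 0.0, 0], [np.float64(-0.77), np.float64(0.0), np.float64(-0.26), 0, 0.0, 0]]
```

View pics/c6.png

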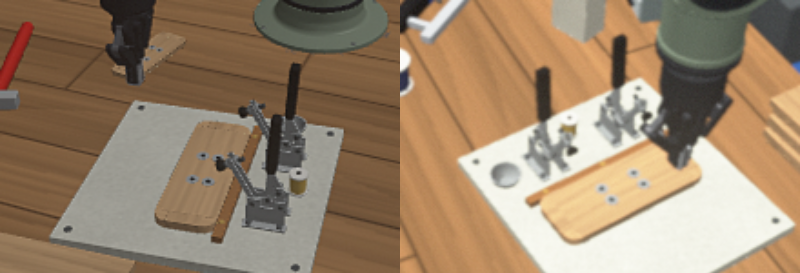

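View pics/wrist6.png

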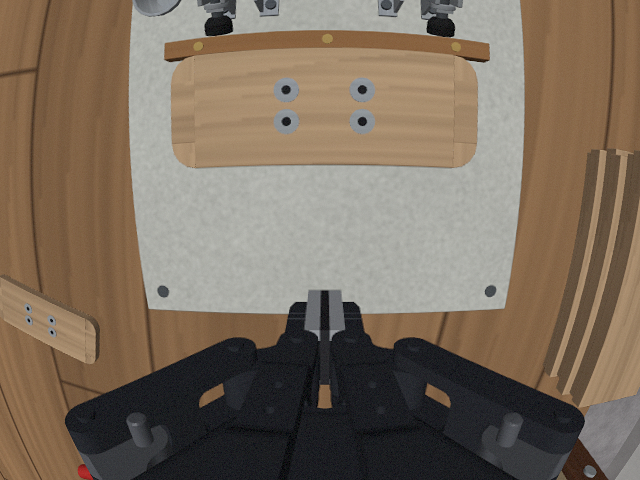

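The board still lies flush, seen from scene, side and wrist. Now to handle a.

```bash
python3 -m jog '[[-0.77,0,-0.4,0,0,0],[-0.77,0,-0.4,0,0,0],[-0.77,0,-0.4,0,0,0],[-0.77,0,-0.35,0,0,0],[-0.77,0,0,0,0,0],[-0.6,0,0,0,0,0],[-0.2,0,0,0,0,0],[0,0,0,0,0,0]]'; python3 -c "
from plan import *
stat()
for n in ['scene','side','wrist']: d=snap(n,n+'7.png')
a=cv2.imread('pics/scene7.png')[200:350,180:400]; b=cv2.imread('pics/side7.png')[160:360,245:465]
cv2.imwrite('pics/c7.png',np.hstack([cv2.resize(a,(400,273)),cv2.resize(b,(400,364))[:273]]))
"
```

```text
time: 9.02
tcp_pos: [0.4862, 0.0648, 0.1684]
orientation: [-0.529, 0.53, -0.469, 0.468]
contact_force: [-1.1, -0.0, 0.2]
gripper_width: -0.0
t 9.03 jig [-65.5  74.  168.4] F [-1.   0.1] 0.2 w -0.0 yaw x -83.0 tilt [-0.001 -0.001 -1.   ]
```

View pics/c7.png

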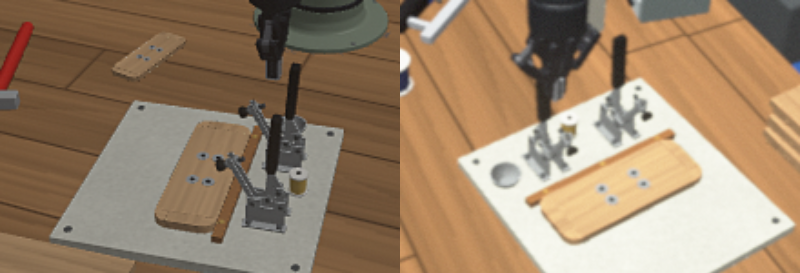

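View pics/wrist7.png

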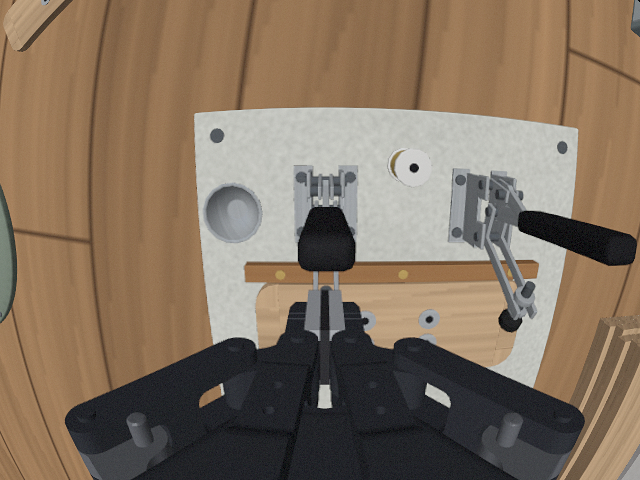

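Handle a (black grip, col 326) is in line with the fingertips (col 324). I push it over in an arc.

```bash
python3 -m jog '[[-0.3,0,0,0,0,0],[-0.3,0,0,0,0,0],[-0.35,0.05,0,0,0,0],[-0.35,0.15,0,0,0,0],[-0.3,0.2,0,0,0,0],[-0.25,0.2,0,0,0,0],[-0.2,0.25,0,0,0,0],[0,0,0,0,0,0]]'; python3 -c "
from plan import *
stat()
for n in ['scene','side','wrist']: d=snap(n,n+'8.png')
a=cv2.imread('pics/scene8.png')[200:350,180:400]; b=cv2.imread('pics/side8.png')[160:360,245:465]
cv2.imwrite('pics/c8.png',np.hstack([cv2.resize(a,(400,273)),cv2.resize(b,(400,364))[:273]]))
"
```

```text
time: 10.18
tcp_pos: [0.4758, 0.1468, 0.134]
orientation: [-0.529, 0.53, -0.469, 0.468]
contact_force: [-0.3, -0.3, -0.6]
gripper_width: 0.0
t 10.18 jig [-65.7 156.6 134. ] F [-0.4 -0.3] -0.6 w 0.0 yaw x -83.0 tilt [-0.001 -0.001 -1.   ]
```

View pics/c8.png

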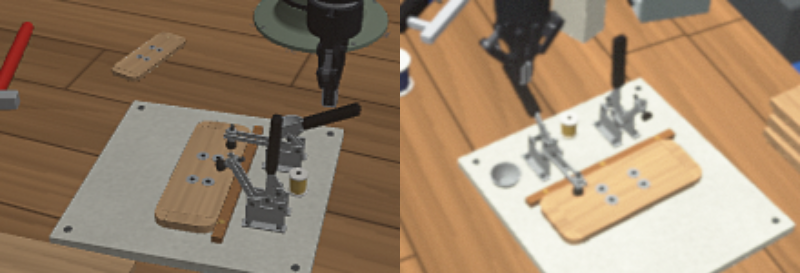

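View pics/wrist8.png

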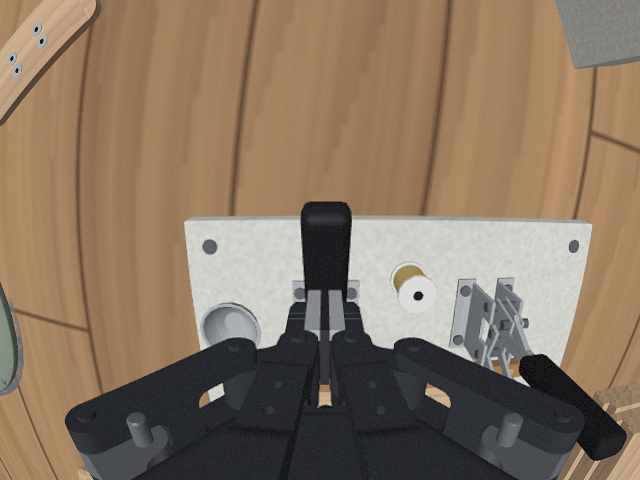

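Handle a has dropped under its own weight until the foot met the board. Now I press it down from above.

```bash
python3 -m jog '[[-0.2,0.4,0,0,0,0],[-0.15,0.3,0,0,0,0],[0,0.2,0,0,0,0],[0,0.2,0,0,0,0],[0,0.15,0,0,0,0],[0,0,0,0,0,0]]'; python3 -c "
from plan import *
stat()"; python3 -m jog '[[0,0.1,0,0,0,0],[0,0.1,0,0,0,0],[0,0,0,0,0,0]]'; python3 -c "
from plan import *
stat()
for n in ['scene','side','wrist']: d=snap(n,n+'9.png')
a=cv2.imread('pics/scene9.png')[200:350,180:400]; b=cv2.imread('pics/side9.png')[160:360,245:465]
cv2.imwrite('pics/c9.png',np.hstack([cv2.resize(a,(400,273)),cv2.resize(b,(400,364))[:273]]))
"
```

```text
time: 11.08
tcp_pos: [0.4745, 0.1602, 0.0846]
orientation: [-0.529, 0.53, -0.469, 0.469]
contact_force: [0.2, -0.2, 0.4]
gripper_width: 0.0
t 11.07 jig [-65.4 170.1  84.6] F [ 0.2 -0.2] 0.4 w 0.0 yaw x -83.0 tilt [-0. -0. -1.]
time: 11.45
tcp_pos: [0.4752, 0.1616, 0.0782]
orientation: [0.531, -0.529, 0.469, -0.468]
contact_force: [-8.9, 4.5, 36.1]
gripper_width: -0.0002
t 11.45 jig [-64.6 171.4  78.2] F [-8.3  5.6] 36.1 w -0.2 yaw x -83.0 tilt [ 0.001  0.002 -1.   ]
```

View pics/c9.png

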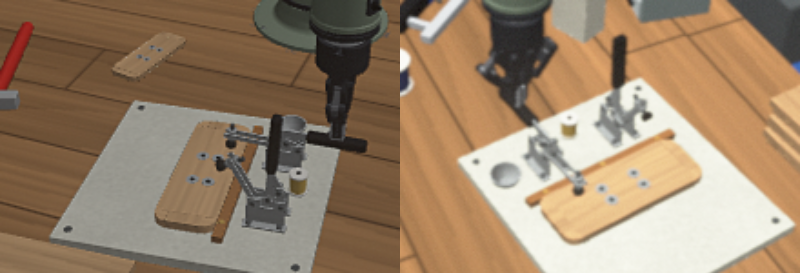

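Level at 36 N, so it is on its stop. I lift off and check.

```bash
python3 -m jog '[[0,-0.6,0,0,0,0],[0,-1,0,0,0,0],[0,-1,0,0,0,0],[0,0,0,0,0,0]]'; python3 -c "
from plan import *
stat()
for n in ['scene','side','wrist']: d=snap(n,n+'10.png')
a=cv2.imread('pics/scene10.png')[200:350,180:400]; b=cv2.imread('pics/side10.png')[160:360,245:465]
cv2.imwrite('pics/c10.png',np.hstack([cv2.resize(a,(400,273)),cv2.resize(b,(400,364))[:273]]))
"
```

```text
time: 12.1
tcp_pos: [0.4759, 0.1609, 0.1834]
orientation: [0.531, -0.528, 0.468, -0.469]
contact_force: [0.8, 0.7, -0.6]
gripper_width: 0.0
t 12.1 jig [-64.  170.7 183.4] F [0.9 0.6] -0.6 w 0.0 yaw x -83.0 tilt [ 0.004  0.002 -1.   ]
```

View pics/c10.png

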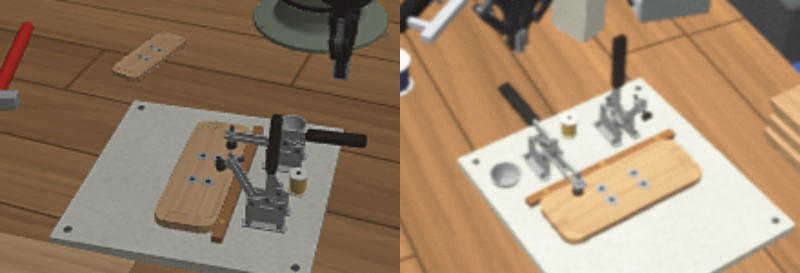

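View pics/wrist10.png

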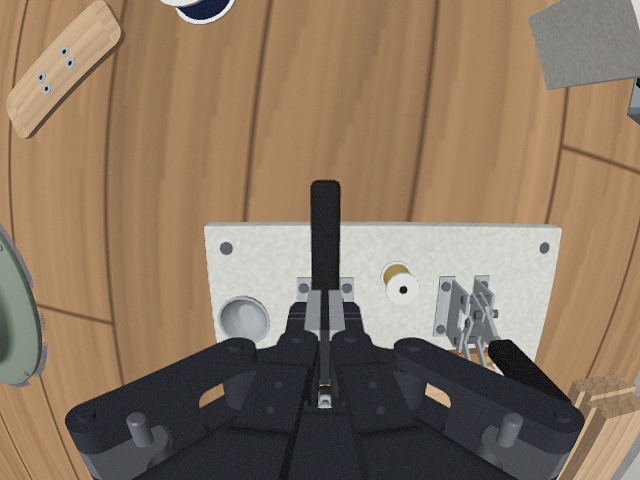

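Handle a stays down. I'll measure its height at the end. Next is handle b: rise, go round in front, and get in line.

```bash
python3 -m jog '[[0,-1,0,0,0,0],[0.9,-0.2,0,0,0,0],[0.9,0,0.2,0,0,0],[0.7,0,0.8,0,0,0],[0,0,0.9,0,0,0],[0,0,0.9,0,0,0],[0,0.7,0.43,0,0,0],[0,0.85,0,0,0,0],[0,0,0,0,0,0]]'; python3 -c "
from plan import *
stat()
d=snap('wrist','wrist11.png')"
```

```text
time: 13.38
tcp_pos: [0.6134, 0.0765, 0.1638]
orientation: [-0.528, 0.531, -0.47, 0.468]
contact_force: [0.1, 1.2, 0.4]
gripper_width: 0.0001
t 13.38 jig [ 62.2  70.  163.8] F [0.2 1.2] 0.4 w 0.1 yaw x -83.0 tilt [-0.006 -0.002 -1.   ]
```

View pics/wrist11.png

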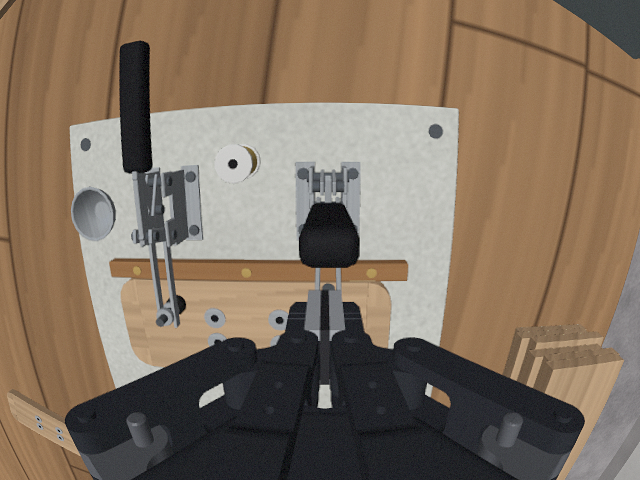

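Handle b is at col 328 with the fingers at 324, so about 1–2 mm off. Same arc, with a small shift.

```bash
python3 -m jog '[[-0.3,0,0.04,0,0,0],[-0.35,0,0,0,0,0],[-0.35,0.05,0,0,0,0],[-0.35,0.1,0,0,0,0],[-0.3,0.15,0,0,0,0],[-0.3,0.2,0,0,0,0],[-0.2,0.25,0,0,0,0],[0,0,0,0,0,0]]'; python3 -c "
from plan import *
stat()
for n in ['scene','side']: d=snap(n,n+'12.png')
a=cv2.imread('pics/scene12.png')[200:350,180:400]; b=cv2.imread('pics/side12.png')[160:360,245:465]
cv2.imwrite('pics/c12.png',np.hstack([cv2.resize(a,(400,273)),cv2.resize(b,(400,364))[:273]]))
"
```

```text
time: 14.42
tcp_pos: [0.6056, 0.163, 0.1357]
orientation: [-0.529, 0.53, -0.469, 0.468]
contact_force: [0.8, 0.5, 0.4]
gripper_width: -0.0
t 14.43 jig [ 65.  156.9 135.7] F [0.8 0.4] 0.4 w -0.0 yaw x -83.0 tilt [-0.002 -0.    -1.   ]
```

View pics/c12.png

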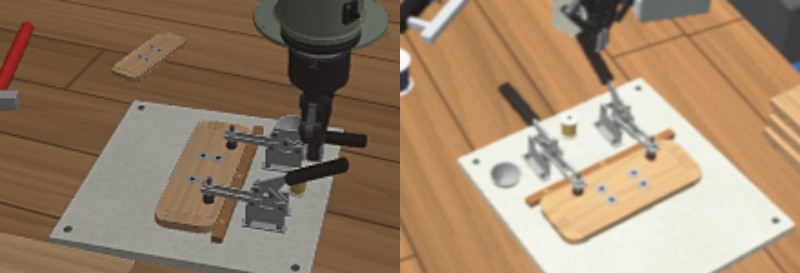

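Same state as with a: the foot is down on the board and the handle is half raised. I press it down.

```bash
python3 -m jog '[[-0.2,0.4,0,0,0,0],[-0.15,0.3,0,0,0,0],[0,0.2,0,0,0,0],[0,0.2,0,0,0,0],[0,0.15,0,0,0,0],[0,0.1,0,0,0,0],[0,0.1,0,0,0,0],[0,0.03,0,0,0,0],[0,0,0,0,0,0]]'; python3 -c "
from plan import *
stat()"; python3 -m jog '[[0,-0.6,0,0,0,0],[0,-1,0,0,0,0],[0,-1,0,0,0,0],[0,-1,0,0,0,0],[0.9,-1,0,0,0,0],[0.9,0,0,0,0,0],[0.9,0,0,0,0,0],[0.9,0,0,0,0,0],[0.9,0,0,0,0,0],[0.9,0,0,0,0,0]]'
python3 -m jog '[[0.9,0,0,0,0,0],[0.9,0,0,0,0,0],[0.9,0,0,0,0,0],[0.9,0,0,0,0,0],[0,0,0,0,0,0]]'; python3 -c "
from plan import *
stat()
for n in ['scene','side','wrist']: d=snap(n,n+'13.png')
a=cv2.imread('pics/scene13.png')[225:365,200:380]; cv2.imwrite('pics/sc13.png',cv2.resize(a,None,fx=4.2,fy=4.2,interpolation=cv2.INTER_CUBIC))
a=cv2.imread('pics/side13.png')[170:350,265:475]; cv2.imwrite('pics/sd13.png',cv2.resize(a,None,fx=3.3,fy=3.3,interpolation=cv2.INTER_CUBIC))
"
```

```text
time: 15.65
tcp_pos: [0.6049, 0.1772, 0.0794]
orientation: [0.53, -0.529, 0.469, -0.468]
contact_force: [-9.9, 2.3, 29.7]
gripper_width: -0.0002
t 15.65 jig [ 66.  171.1  79.4] F [-9.5  3.5] 29.7 w -0.2 yaw x -83.0 tilt [ 0.001  0.002 -1.   ]
time: 16.9
tcp_pos: [0.6308, -0.0393, 0.2619]
orientation: [0.53, -0.529, 0.469, -0.469]
contact_force: [0.4, -0.0, -0.1]
gripper_width: -0.0001
time: 17.52
tcp_pos: [0.6477, -0.1844, 0.2617]
orientation: [-0.528, 0.529, -0.469, 0.47]
contact_force: [0.1, 0.6, -0.5]
gripper_width: 0.0001
t 17.52 jig [  64.4 -193.   261.7] F [0.2 0.6] -0.5 w 0.1 yaw x -83.2 tilt [-0.    -0.001 -1.   ]
```

View pics/sc13.png

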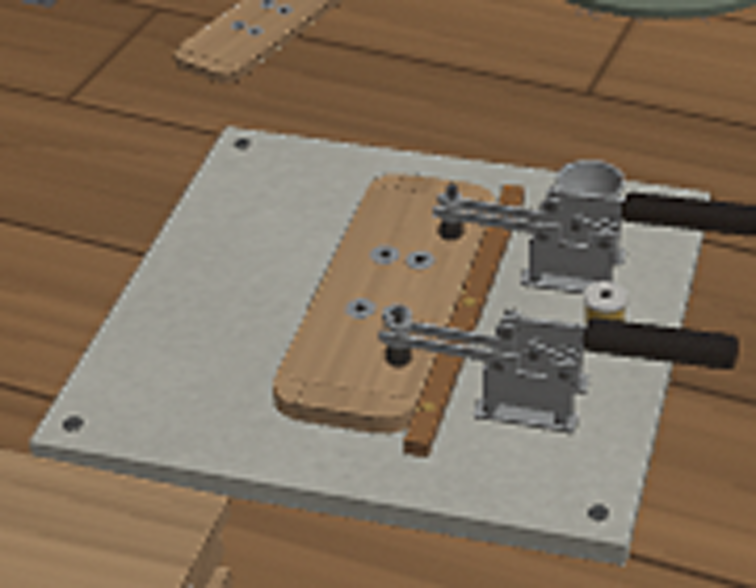

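View pics/sd13.png

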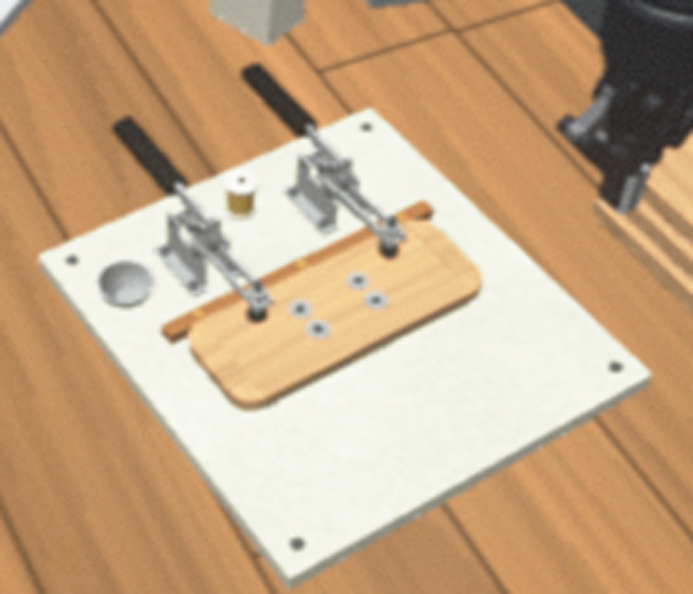

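View pics/wrist13.png

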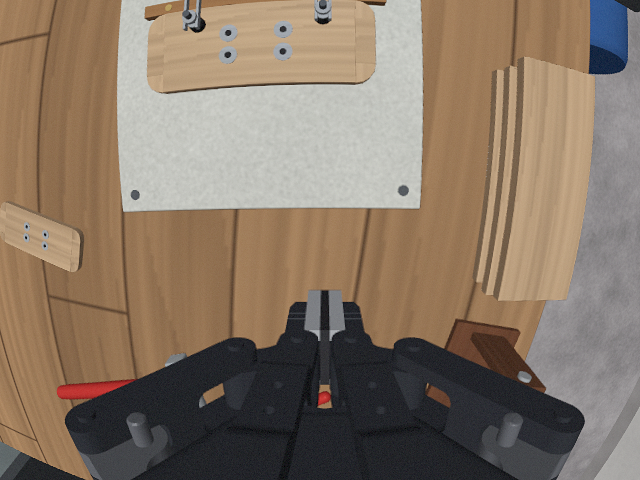

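The handles look level and the board flush. A numeric check before handing in:

```bash
python3 - <<'E'
from plan import *
S=dict(np.load('pics/scene13.png.npz'));D=dict(np.load('pics/side13.png.npz'))
ax={}
for n,d in (('S',S),('D',D)):
    g=cv2.cvtColor(d['image'],cv2.COLOR_RGB2GRAY); m=(g<50).astype(np.uint8)
    k,lab,st,ce=cv2.connectedComponentsWithStats(m)
    box=(330,400,255,330) if n=='S' else (290,372,180,240)
    for i in range(1,k):
        x,y=ce[i]
        if st[i,4]>60 and box[0]<x<box[1] and box[2]<y<box[3]: ax[n,x]=ce[i]; print(n,ce[i].round(1),st[i])
s=sorted([v for k,v in ax.items() if k[0]=='S'],key=lambda c:c[1]); e=sorted([v for k,v in ax.items() if k[0]=='D'],key=lambda c:c[0])
for nm,a,b in zip('ab',s,e):
    o1,r1=ray(S,*a);o2,r2=ray(D,*b);k=np.linalg.lstsq(np.stack([r1,-r2],1),o2-o1,rcond=None)[0]
    print(nm,Jg((o1+r1*k[0]+o2+r2*k[1])/2).round(1),'gap',np.linalg.norm(o1+r1*k[0]-o2-r2*k[1])*1000)
sc=lambda x,y:(200+(x+.5)/4.2-.5,225+(y+.5)/4.2-.5)
sd=lambda x,y:(265+(x+.5)/3.3-.5,170+(y+.5)/3.3-.5)
print([Jg(onz(S,*sc(*p),.033))[:2].round(1) for p in [(384,254),(420,260),(360,308)]])
print([Jg(onz(D,*sd(*p),.033))[:2].round(1) for p in [(300,309),(318,329),(357,280),(376,300)]])
E
```

```text
S [364.7 275.6] [348 271  34  10 227]
S [357.1 306.3] [339 301  37  12 288]
[array([-31.2, -28.1]), array([-30.5,  -3.4]), array([ 25.1, -27.6])]
[array([-32.2,  -2.5]), array([-32.2, -26.6]), array([23.9, -1.7]), array([ 24. , -26.7])]
```

```bash
python3 - <<'E'
from plan import *
S=dict(np.load('pics/scene13.png.npz'));D=dict(np.load('pics/side13.png.npz'))
sd=lambda x,y:(265+(x+.5)/3.3-.5,170+(y+.5)/3.3-.5)
for nm,a,b in [('a',(364.7,275.6),sd(148,152)),('b',(357.1,306.3),sd(278,99))]:
    o1,r1=ray(S,*a);o2,r2=ray(D,*b);k=np.linalg.lstsq(np.stack([r1,-r2],1),o2-o1,rcond=None)[0]
    print(nm,Jg((o1+r1*k[0]+o2+r2*k[1])/2).round(1),'gap',np.linalg.norm(o1+r1*k[0]-o2-r2*k[1])*1000)
print(proj(S,W(-64.5,169,78)),proj(S,W(64.5,169,78)))
stat(); print(bot.close_job())
E
```

```text
a [-63.6 170.8  77.2] gap 2.9034955455779414
b [ 64.1 169.9  76.1] gap 0.5861774602160416
[364.57731154 274.79728375] [356.85117728 305.70323518]
t 17.68 jig [  65.6 -188.8  261.6] F [0.6 1. ] -0.2 w -0.2 yaw x -83.0 tilt [ 0.     0.001 -1.   ]
the job is handed in; nothing more can be done
None
```

The job is done and handed in at about 17.7 s of the 50 s allowed. I pushed the board flush against the rail with the open fingertips. Then, with the fingers shut, I threw handle a and then handle b over onto their stops and moved clear. Both clamps stayed open until the board was flush.

Last checks, all in fixture coordinates:

| Check | Measured | Expected |
|---|---|---|
| Board centre, y | −15.7 mm (scene) / −14.4 mm (side) | −15 mm when flush |
| Board skew against the rail | none measurable | none |
| Grip a | y 170.8 mm, z 77.2 mm | y 169 mm, z 78 mm when locked |
| Grip b | y 169.9 mm, z 76.1 mm | y 169 mm, z 78 mm when locked |

- **Feet:** both rubber feet look down on the board in the pictures. I did not measure their holding force.
- **Other objects:** the spool and tack tin look unmoved. The bench items were not checked one by one.
- **Forces:** the highest reading was 36 N at the fingertips, while pressing handle a onto its stop.
- **Failed or disagreeing checks:** the colour mask did not find the grips in the side view, so I picked those pixels by eye. The two rays for grip a missed each other by 2.9 mm, against 0.6 mm for grip b. The two cameras also put the fixture about 7 mm apart, so I used their mean.

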